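# Clear the portioning board and set its stop leg

### The job

Pick up the scraper block, use it to wipe the three dried chips off the board into the catch tray at its end, and set the block down on the table again. Then, with its cam lever still open, slide the stop leg along until its pointer lines up with the mark, pause there, and squeeze the cam lever fully shut while you hold the leg at the mark. Finish still holding it so, leg at the mark and lever squeezed shut; do not touch the chips with the fingers and leave the tumbler, bowl and spoon alone.

Things in the scene. Friction and masses are not known exactly. Their poses are not given: they have to be found in the camera images.
- board: Fixed wooden portioning board, 240 (x) by 320 (y) mm, top 40 mm above the table. Origin: centre of its underside, at table level. A low aluminium rail (30 mm wide, 12 mm high) runs along y at x = +90 mm and carries the sliding leg. Chips lie between x -65 and +5, y -15 and +110 mm (centres)
- tray_in (a point): Centre of the inner floor (4 mm above the table) of the white catch tray, fixed against the board's +y end, axes as the board's: 220 mm (x) by 140 mm (y, board y +160 to +300), open on top, walls 4 mm thick, rim 24 mm above the table, so 16 mm lower than the board's top
- scraper: Loose scraper block standing on the table to the right of the board: straight slab 120 mm long (its x), 24 mm thick (its y), 60 mm high, about 180 g; lower half white plastic 120 mm long, upper half wood 90 mm long. Origin: centre of its underside
- scraper_center (a point): centre of the scraper block, 30 mm above its underside; axes as the block's
- leg: Sliding stop leg on the rail; slides only along the board's y, 0 to 200 mm from its start at the -y end, drawn back there by a light spring (2 to 5 N) when let go. Axes as the board's; origin at the pointer's y, board x +90 mm, on the board's top face. Slide plate x +-20, y -47 to +27, top z 20 mm; white stop bar 20 mm wide, to z 21, reaches over the board to x = -170 mm
- leg_grip (a point): Place to take the leg from above, at leg (0, 5, 45) mm: midway between the outer faces of grip post and shut lever (26 mm apart along x when shut), 13 mm short (-y) of the push plate. The upright aluminium grip post spans leg x +1 to +13, y -45 to +13, z 20 to 70 mm
- leg_plate (a point): Centre of the near (-y) face of the upright push plate across the leg's +y end: leg x +-55, y +18 to +26, z 20 to 62 mm. Fingers that straddle grip post and lever can push on it to slide the leg towards +y and hold it against its spring
- leg_pointer (a point): tip of the small dark pointer (4 mm wide) on the leg's far side, at leg (28, 0, 12) mm; it reads against the mark
- lever (a joint): Dark cam lever on the robot (-x) side of the grip post: vertical pin at leg (-8, -45) mm, 58 mm long, 10 thick, z 28 to 66; free end towards +y, by the push plate. 0 rad = open, as at the start (free end out to leg x -31 mm), 0.32 = shut, parallel to the post, outer face at x -13. Shut it by squeezing lever and post together along x; a spring (2 N open, 6 N shut) reopens it when let go
- mark: Fixed length mark: dark clip on the board's far long edge whose upright fin, 4 mm wide (y), 20 mm long (x -2.5 to +17.5), stands 16 mm above the board's top, over a 16 mm wide foot. Origin: under the fin on the board's top, at board x +114.5, y between -35 and +55 mm; axes as the board's. The leg is at the mark when pointer and fin have the same board y
- chip0_center (a point): centre of a loose hard dried chip, 30 x 22 x 10 mm, 12 g, lying flat on the board
- chip1_center (a point): centre of a loose hard dried chip, 30 x 22 x 10 mm, 12 g, lying flat on the board
- chip2_center (a point): centre of a loose hard dried chip, 30 x 22 x 10 mm, 12 g, lying flat on the board
- tumbler: bystander: glass tumbler, 70 mm wide, 100 mm high, origin at the centre of its underside
- bowl: bystander: white bowl, 110 mm wide, 50 mm high, origin at the centre of its underside
- spoon: bystander: wooden spoon, 240 mm long, lying beyond the board, origin on the table under its middle, its x along it
There are look-alikes about, which are no part of the job. What is shaped like the part that bears chip2_center but green or pink is not meant.

How it is judged:
On the way, in this order (a step that is already met when the one before it is completed fails the run):
1. the scraper block is gripped and lifted off the table (contact force between the fingers and scraper above 1 N and height (world z) of scraper_center above 0.05 m), for 0.2 s.
2. all three chips lie in the catch tray while the scraper block is still held (y of chip0_center in the frame of board between 0.155 and 0.305 m and z of each of chip0_center, chip1_center, chip2_center in the frame of board below 0.03 m and x of chip0_center in the frame of board between -0.115 and 0.115 m and y of chip1_center in the frame of board between 0.155 and 0.305 m and x of chip1_center in the frame of board between -0.115 and 0.115 m and y of chip2_center in the frame of board between 0.155 and 0.305 m and x of chip2_center in the frame of board between -0.115 and 0.115 m and contact force between the fingers and scraper above 1 N), for 0.1 s.
3. the scraper block is set down on the table and let go (height (world z) of scraper_center below 0.036 m and contact force between the fingers and scraper below 0.1 N and contact force between scraper and board below 0.1 N and linear speed of scraper below 0.02 m/s), for 0.2 s.
4. the fingers hold the leg at the mark (within 6 mm), lever still open (under 0.2 rad) (y of leg_pointer in the frame of mark between -0.006 and 0.006 m and contact force between the fingers and leg above 0.5 N and value of joint lever below 0.2 rad), for 0.15 s.
5. lever shut (over 0.27 rad) with the leg held at the mark (within 6 mm) (y of leg_pointer in the frame of mark between -0.006 and 0.006 m and contact force between the fingers and leg above 2 N and value of joint lever above 0.27 rad), for 0.2 s.
At the end, for the whole second after the job is handed in: Leg's pointer within 6 mm of the mark along the board's y, cam lever shut (over 0.27 of 0.32 rad), the fingers still pressing on leg or lever with more than 2 N; all three chips in the catch tray; the scraper block at rest on the table, let go and not on or against the board or tray (all of step 3 and all of step 5 and y of chip0_center in the frame of board between 0.155 and 0.305 m and z of each of chip0_center, chip1_center, chip2_center in the frame of board below 0.03 m and x of chip0_center in the frame of board between -0.115 and 0.115 m and y of chip1_center in the frame of board between 0.155 and 0.305 m and x of chip1_center in the frame of board between -0.115 and 0.115 m and y of chip2_center in the frame of board between 0.155 and 0.305 m and x of chip2_center in the frame of board between -0.115 and 0.115 m); the arm keeps its last pose, push and grip.
It fails at once if the tumbler is moved by more than 30 mm (distance of tumbler from where it was at the start of the episode above 0.03 m).
It fails at once if the bowl is moved by more than 30 mm (distance of bowl from where it was at the start of the episode above 0.03 m).
It fails at once if the spoon is moved by more than 30 mm (distance of spoon from where it was at the start of the episode above 0.03 m).
It fails at once if a chip is touched by the fingers (over 0.5 N) (contact force between the fingers and chip0 above 0.5 N or contact force between the fingers and chip1 above 0.5 N or contact force between the fingers and chip2 above 0.5 N).
It also fails if it takes over 72 s, if anything falls off the work surface, if the arm or the gripper's body presses on something with over 40 N, if the wrist force passes 120 N, or if a joint passes its speed limit or range.

### The arm

A 7-joint arm with a two-finger parallel gripper is mounted at the origin on the work surface. World frame = base frame: x ahead of the robot, y to its left, z up, the work surface at z = 0. Lengths are in m, angles in rad, forces in N, time in s.
With the tool pointing down it reaches from about 0.425 to 0.875 m from the base axis. Payload 4.7 kg.
Tool frame: the origin (TCP) lies midway between the tips of the shut fingers; the grasp point (between the pads) lies ctrl.grasp_offset behind it (ctrl.grasp_offset is the distance from the TCP to the grasp point, in m); z points along the fingers, y is the line along which they close (so a half turn about z gives the same grasp; the last joint's range is limited). The gripper opens to 87 mm and grips with 3 to 60 N. Pads are 19 mm wide; open, the fingers measure 117 mm over their backs; the gripper's body (75 mm by 190 mm) begins 51 mm behind the grasp point.
Start: joints at [1.308, 0.321, -0.07, 1.45, 0.023, 1.371, -0.057], TCP at [0.178, -0.625, 0.223] pointing down, gripper open.
Joint ranges: [-2.86, 2.86], [-0.3, 2.09], [-1.38, 1.24], [0.06, 2.45], [-1.56, 4.7], [0.09, 2.05], [-2.69, 2.69]. Speed limits (rad/s): [2.57, 2.57, 3.14, 3.14, 3.14, 3.14, 3.14].

### API

Orientations are given as a rotation vector (axis times angle).
In Python, from bench import ctrl gives the robot as it stands. The module is installed in compiled form; this text tells all that it offers.
- The arm moves only by the tool jog_arm, never from a script. Its argument "moves" is one flat list of numbers, 7 for each row, row after row: the shift along the tool's x, y, z in units of 30 cm (1.0 is 30 cm), then the turn, a rotation vector about the tool's x, y, z in units of 60 degrees (1.0 is 60 degrees), then the gripper's target within -1 to 1 (fully open at 1, half-way at 0, shut at -1). In form: [x, y, z, wx, wy, wz, fingers, x, y, z, wx, wy, wz, fingers, ...]. A call has exactly 8 rows; each row is the pose to reach, as a shift and turn from the pose commanded when the call began, along the tool's axes at that moment; what a row does not reach only later rows make up. A row lasts 1/8 s, in which the tool goes at most 62.5 mm and 10.7 degrees, less where a joint would pass 70% of its speed; a pose out of reach is approached as far as the arm can. A call with a number of a shift or a turn outside -1 to 1 is refused whole. A call with a gripper value outside its range is refused whole. The fingers move at their own pace and stop on an object; "newtons" is the grip in N (left out, the last holds). Time passes only in rows, so rows that repeat a pose let the fingers close, or fill a call up. It gives the time, the measured TCP pose, the force, the opening and the grip force at its end, in the units of the state.
- ctrl.get_state(): the state, without advancing time (a new reading comes with each control period).
- ctrl.get_image(name): name is "side" or "top"; returns a dict with "pixels" (384x512x3 uint8, red, green, blue), "fx", "fy", "cx", "cy" (pixels), "xyz" and "rotation" of the camera in the world. Camera axes: x right, y up, looking along -z (the intrinsics and any distortion apply to the point x, -y, -z); pixel columns grow to the right and rows downward; lengths in m; the calibration is good to about 2 mm. A picture is of the moment at which its call begins. There is no depth.
- ctrl.close_job(): hands the job in; it is judged then, once.
The state is a dict: "time": time; "joint_positions": joint angles; "qd": joint speeds; "joint_torque": joint torques, N m; "position": TCP position; "tool_rot": TCP orientation; "ft_force": force on the tool from outside, world axes, zero at the start; "torque": the same for the moment, N m; "grip_width": opening from 0.0 (shut) to 1.0 (fully open); "grip_force": force on a finger pad.
Only numpy, scipy, OpenCV 4.12 (cv2) and the standard library are available. Lean on these libraries where they do the work, as an engineer would, in place of code of your own. Each camera call takes 0.05 s, during which the arm holds its last target. There are 200 camera calls.

## Working session

There is one attempt and no reset: what is moved stays moved. The work goes in short steps, Python scripts to look and compute and a tool call to move; the robot and the scene stay as the last step left them, time stands still between calls to the robot, and variables do not carry over. Pictures are saved under pics/ and viewed, at most 10 in all, crops included, and the job is handed in when it is done.

Besides the shell and the picture viewer there is one more tool, called after "Call:" as name(argument=value, ...) on one line, values as JSON. jog_arm: Moves the arm, as the interface text tells. Its arguments: {"type":"object","properties":{"moves":{"type":"array"},"newtons":{"type":"number"}},"required":["moves"]}

```bash
mkdir -p pics; cat > h.py <<'E'
import numpy as np, cv2
from scipy.spatial.transform import Rotation as R
from bench import ctrl
def ray(im,u,v):
    d=np.array([(u-im['cx'])/im['fx'],-(v-im['cy'])/im['fy'],-1.])
    Rm=np.array(im['rotation']); 
    if Rm.shape!=(3,3): Rm=R.from_rotvec(Rm).as_matrix()
    return np.array(im['xyz']),Rm@d
def onz(im,u,v,z):
    o,d=ray(im,u,v); return o+d*(z-o[2])/d[2]
def proj(im,p):
    Rm=np.array(im['rotation'])
    if Rm.shape!=(3,3): Rm=R.from_rotvec(Rm).as_matrix()
    c=Rm.T@(np.array(p)-np.array(im['xyz']))
    return im['cx']+im['fx']*c[0]/-c[2], im['cy']-im['fy']*c[1]/-c[2]
def save(im,name,box=None,k=1):
    a=im['pixels'][:,:,::-1]
    if box: a=a[box[1]:box[3],box[0]:box[2]]
    cv2.imwrite('pics/'+name,cv2.resize(a,None,fx=k,fy=k,interpolation=cv2.INTER_CUBIC))
E
python3 - <<'E'
from h import *
for n in('top','side'):
    im=ctrl.get_image(n); save(im,n+'0.png',k=1.5)
    print({k:v for k,v in im.items() if k!='pixels'})
s=ctrl.get_state(); print(s, ctrl.grasp_offset)
E
```

```text
{'fx': 419.33988442431144, 'fy': 419.33988442431144, 'cx': 258.5602573519155, 'cy': 189.47650146301694, 'xyz': array([ 0.3377494 , -0.06405011,  1.13604084]), 'rotation': array([ 0.16602142, -0.16788166, -1.55027724])}
{'fx': 368.5268134197877, 'fy': 368.5268134197877, 'cx': 257.14942787717723, 'cy': 192.8746208517066, 'xyz': array([0.27205861, 0.60175929, 0.66460017]), 'rotation': array([ 0.23974686, -1.20115301, -2.48705637])}
{'time': 0.1, 'joint_positions': array([ 1.30810899,  0.32175495, -0.07011555,  1.45153602,  0.02260971,
        1.37079121, -0.05689178]), 'qd': array([-0.00133527, -0.00159627,  0.00156365, -0.00210373,  0.00099225,
        0.00152158,  0.0003606 ]), 'joint_torque': array([-3.02455519e-04, -4.92569160e+01, -4.06231899e-01, -3.13397920e+01,
       -6.45888364e-02,  3.95369763e-02,  3.08952770e-05]), 'position': array([ 0.17745948, -0.62480168,  0.2215757 ]), 'tool_rot': array([-3.10988628e+00, -4.33263532e-01,  5.10615975e-04]), 'ft_force': array([ 0.3500015 , -0.08039643,  0.23597263]), 'torque': array([ 0.00717324, -0.00376245,  0.02078873]), 'grip_force': 0.0, 'grip_width': 0.9970755068615693} 0.0187
```

View pics/top0.png

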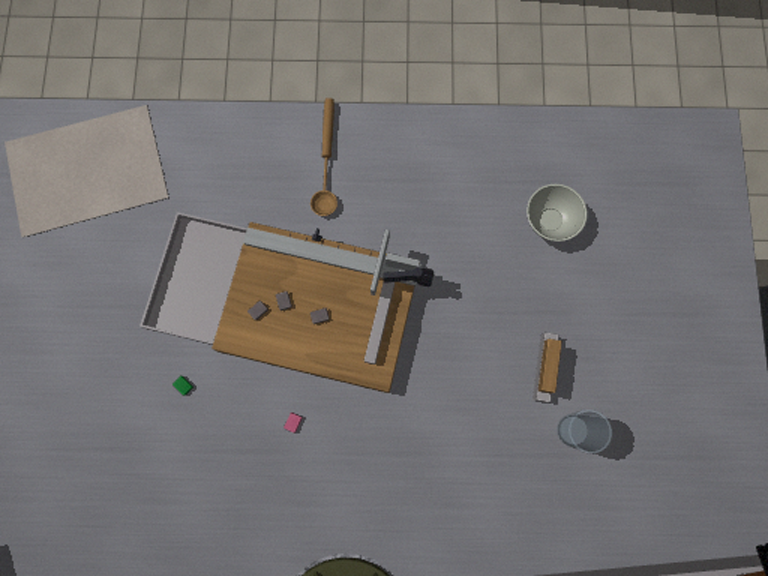

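View pics/side0.png

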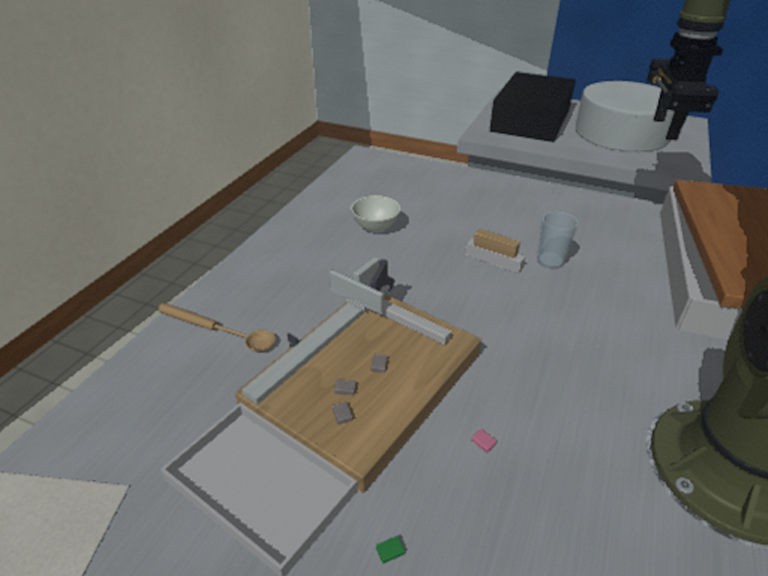

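Top view (768-wide picture): the board has corners near (214,350), (388,390) and (247,224), with the tray to its left. The leg is at (385,265), the mark clip at (317,236), the scraper at (549,367), the tumbler at (588,432) and the bowl at (557,213).

Chip candidates: grey-brown at (258,310), (284,300) and (319,315), green at (182,386), pink at (293,423). The three grey-brown ones on the board fit the description. The green and pink ones lie on the table and are the named look-alikes.

```bash
python3 - <<'E'
from h import *
im=ctrl.get_image('top'); a=im['pixels']; hsv=cv2.cvtColor(a,cv2.COLOR_RGB2HSV)
save(im,'crop1.png',(130,130,300,270),4.5)
wood=cv2.inRange(hsv,(8,70,60),(25,255,255))
def comps(m,lo=20):
    n,l,st,c=cv2.connectedComponentsWithStats(m)
    return [(i,st[i],c[i],l==i) for i in range(1,n) if st[i][4]>lo]
for i,st,c,m in comps(wood): print('wood',st,c.round(1))
# chips: non-wood inside board polygon
for p in((258,310),(284,300),(319,315)):
    print(hsv[int(p[1]/1.5),int(p[0]/1.5)])
bm=np.zeros_like(wood); cv2.fillPoly(bm,[np.array([[150,230],[240,245],[250,195],[165,175]])],255)
ch=cv2.inRange(hsv,(0,0,0),(180,75,140))&bm
ims=ctrl.get_image('side')
for i,st,c,m in comps(ch,8):
    r=cv2.minAreaRect(np.argwhere(m)[:,::-1].astype(np.float32)); print('chip',st,c.round(1),r[1:],onz(im,*c,0.05).round(4))
for nm,p,z in(('boardA',(214.5,350.5),.04),('B',(388.5,390),.04),('C',(247,224),.04),('trayTL',(178,214),.024),('trayBL',(142,326),.024)):
    print(nm,onz(im,p[0]/1.5,p[1]/1.5,z).round(4))
for i,st,c,m in comps(wood):
    if 340<st[0]<390 or 100<st[4]<700:
        r=cv2.minAreaRect(np.argwhere(m)[:,::-1].astype(np.float32)); b=cv2.boxPoints(r); print('scr',r,[onz(im,*q,.06).round(4) for q in b])
E
```

```text
wood [207  65  18  79 520] [216.8 110.1]
wood [166 148  87  24 324] [208.6 159.3]
wood [ 141  163  135   99 8007] [207.2 212. ]
wood [359 226  16  36 408] [366.2 243.6]
[ 0 16 93]
[ 0 17 89]
[176  21  97]
chip [184 194  10  13  92] [188.7 200.1] ((10.75174331665039, 8.538147926330566), 71.56504821777344) [0.5415 0.1199 0.05  ]
chip [165 201  14  12  94] [171.5 206.5] ((7.964861869812012, 11.400686264038086), 51.34019470214844) [0.5237 0.1642 0.05  ]
chip [207 206  13  10  92] [212.7 210.3] ((8.221921920776367, 11.067971229553223), 71.56504821777344) [0.5151 0.0558 0.05  ]
boardA [0.4524 0.2366 0.04  ]
B [ 0.3887 -0.0674  0.04  ]
C [0.6832 0.1941 0.04  ]
trayTL [0.7057 0.3267 0.024 ]
trayBL [0.4959 0.3731 0.024 ]
scr ((215.5, 104.0), (78.0, 17.0), 90.0) [array([0.9256, 0.0858, 0.06  ]), array([0.9263, 0.0382, 0.06  ]), array([0.6971, 0.031 , 0.06  ]), array([0.6964, 0.0767, 0.06  ])]
scr ((208.91790771484375, 159.35299682617188), (88.29497528076172, 3.8960325717926025), 13.091893196105957) [array([0.6716, 0.1869, 0.06  ]), array([0.6823, 0.1851, 0.06  ]), array([ 0.6301, -0.0464,  0.06  ]), array([ 0.6197, -0.0443,  0.06  ])]
scr ((366.1577453613281, 243.51895141601562), (11.636516571044922, 35.46556091308594), 6.842772960662842) [array([ 0.3902, -0.3189,  0.06  ]), array([ 0.4801, -0.3331,  0.06  ]), array([ 0.4769, -0.3627,  0.06  ]), array([ 0.3872, -0.3481,  0.06  ])]
```

View pics/crop1.png

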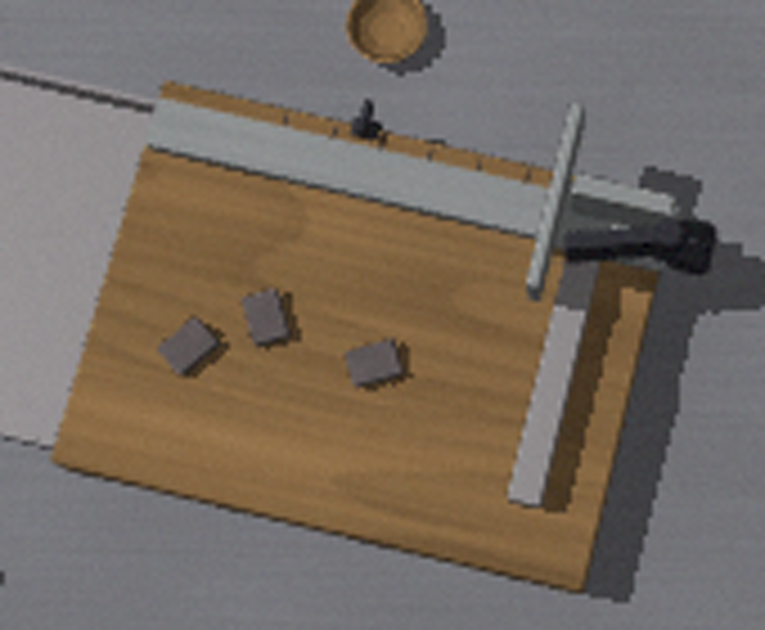

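The crop confirms the three grey-brown chips on the board at crop (190,348), (268,318) and (376,363). It also shows the mark clip on the far edge at crop (366,120) and the leg at its −y start. Next I refine the board frame, mark, leg and scraper.

```bash
python3 - <<'E'
from h import *
im=ctrl.get_image('top'); a=im['pixels']; hsv=cv2.cvtColor(a,cv2.COLOR_RGB2HSV)
wood=cv2.inRange(hsv,(8,70,60),(25,255,255))
n,l,st,c=cv2.connectedComponentsWithStats(wood)
i=[k for k in range(1,n) if st[k][4]>5000][0]; m=l==i
def line(pts,z):
    P=np.array([onz(im,u,v,z)[:2] for u,v in pts]); vx,vy,x,y=cv2.fitLine(P.astype(np.float32),cv2.DIST_HUBER,0,.01,.01).ravel(); return np.array([x,y]),np.array([vx,vy])
def isect(L,M):
    t=np.linalg.solve(np.array([L[1],-M[1]]).T,M[0]-L[0]); return L[0]+t[0]*L[1]
bot=line([(u,np.where(m[:,u])[0].max()+.5) for u in range(150,255)],.04)
left=line([(np.where(m[v])[0].min()-.5,v) for v in range(175,225)],.04)
right=line([(np.where(m[v])[0].max()+.5,v) for v in range(205,253)],.04)
far=l==[k for k in range(1,n) if 250<st[k][4]<400 and 60<st[k][0]<260][0]
top=line([(u,np.where(far[:,u])[0].min()-.5) for u in range(175,245) if far[:,u].any() and not 203<u<216],.04)
for nm,L in zip(('bot','left','right','top'),(bot,left,right,top)): print(nm,np.degrees(np.arctan2(L[1][1],L[1][0])).round(2))
A=isect(bot,left);B=isect(bot,right);C=isect(top,left);D=isect(top,right)
print(A,B,C,D,'len',np.linalg.norm(A-B),np.linalg.norm(C-D),np.linalg.norm(A-C),np.linalg.norm(B-D))
yaw=np.mean([np.arctan2(*(-L[1]*np.sign(L[1][1]))[::-1])+np.pi/2 for L in(bot,top)]) if 0 else None
ydir=np.mean([L[1]*np.sign(L[1][1]) for L in(bot,top)],axis=0); ydir/=np.linalg.norm(ydir); xdir=np.array([ydir[1],-ydir[0]])
O=(A+B+C+D)/4; print('O',O,'yaw',np.degrees(np.arctan2(xdir[1],xdir[0])))
np.savez('board.npz',O=O,x=xdir,y=ydir)
tb=lambda p:np.array([(p[:2]-O)@xdir,(p[:2]-O)@ydir]).round(4)
for q in((188.7,200.1),(171.5,206.5),(212.7,210.3)): print('chip board',tb(onz(im,*q,.05)))
dark=cv2.inRange(hsv,(0,0,0),(180,255,62))
n,l,st,c=cv2.connectedComponentsWithStats(dark)
for k in range(1,n):
    if st[k][4]>4 and 130<c[k][0]<300 and 140<c[k][1]<200: print('dark',st[k],c[k],tb(onz(im,*c[k],.05)))
print(hsv[150:164,206:218,2])
# rim/tumbler/bowl
print('tumbler',onz(im,591.5/1.5,432/1.5,.1),'bowl',onz(im,557/1.5,213/1.5,.05))
# scraper from side too
s=ctrl.get_image('side'); 
for p in((0.434,-0.3435,.06),): print('side px',np.array(proj(s,p))*1.5,'top',np.array(proj(im,p))*1.5)
for p in ((-.045,-.012),(.045,-.012),(.045,.012),(-.045,.012)):
    th=np.radians(-9); w=np.array([.434,-.3435])+R.from_euler('z',th).as_matrix()[:2,:2]@p
    print((np.array(proj(im,(*w,.06)))*1.5).round(1),(np.array(proj(s,(*w,.06)))*1.5).round(1))
v=np.vstack([cv2.resize(x['pixels'][b[1]:b[3],b[0]:b[2],::-1],(600,300),interpolation=cv2.INTER_CUBIC) for x,b in((im,(340,210,420,250)),(s,(300,140,400,190)))])
cv2.imwrite('pics/scr.png',v)
E
```

```text
bot 77.36
left -12.76
right -12.63
top 77.27
[0.45510104 0.2437274 ] [ 0.38516483 -0.06816122] [0.68898726 0.1907475 ] [ 0.6186863  -0.12047479] len 0.31963354 0.31906354 0.23981164 0.23930942
O [0.53698486 0.06145973] yaw -12.683675
chip board [-0.0085  0.058 ]
chip board [-0.0355  0.0973]
chip board [-0.0201 -0.0104]
dark [208 153   7   8  31] [210.96774194 157.32258065] [0.1186 0.031 ]
dark [258 173   7   5  11] [260.63636364 175.18181818] [ 0.1016 -0.1106]
dark [264 175   6   4  12] [266.5        176.91666667] [ 0.1006 -0.1269]
dark [255 177  34  15 296] [273.83783784 183.90878378] [ 0.0865 -0.1502]
dark [192 196   2   6   6] [192.5 198.5] [-0.002   0.0494]
[[125 126 125 126 129 126 129 126 126 127 126 127]
 [126 126 123 127 126 126 128 127 129 130 131 128]
 [126 127 124 128 127  67  89 127 126 124 128 126]
 [125 125 125 124 106  62  37 121 122 123 125 127]
 [121 124 124 124  79  57  25 121 122 125 124 126]
 [126 124 124 123  80  52  49 121 125 125 123 123]
 [122 126  92  57  55  33  75 120 121 127 124 125]
 [113 106  71  56  55  40  32  38  71 122 123 125]
 [128 131  61  55  51  29  30  31  25 121 125 128]
 [124 108  57  46  32  29  25  31 101  81  82 114]
 [125 123 100  84  44  29  28  41  69  52 132 130]
 [135 134 132 131 126 127 103 123  65  59 123 126]
 [137 139 139 141 136 135 133 133  94 101 122 124]
 [140 143 143 141 139 140 139 139 114 132 132 133]]
tumbler [ 0.32392284 -0.39392233  0.1       ] bowl [ 0.70914294 -0.36840457  0.05      ]
side px [496.58656327 236.22047276] top [550.89386162 364.82130881]
[554.9 392.4] [520.1 240.2]
[560.9 340.1] [478.6 227. ]
[547.  337.7] [473.5 232.3]
[540.7 390. ] [515.5 245.9]
```

View pics/scr.png

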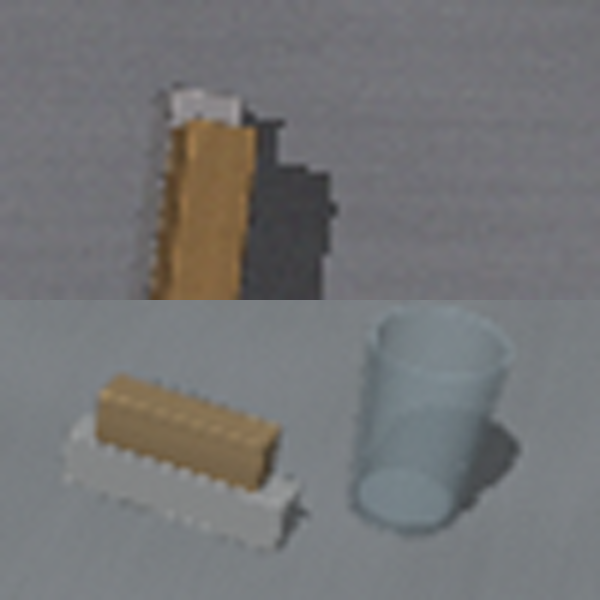

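The scraper's corners match both views to about 1 px, so its centre is (0.434, −0.3435). The tumbler stands at (0.324, −0.394), clear of the grasp. Now a planner for the moves.

```bash
cat >> h.py <<'E'
def plan(p,yaw,msg=''):
    """full shift (units .3 m) and turn (units 60deg) in tool axes to TCP p, tool-down with tool x at yaw deg"""
    s=ctrl.get_state(); Rt=R.from_rotvec(s['tool_rot'])
    G=R.from_euler('z',yaw,degrees=True)*R.from_rotvec([np.pi,0,0])
    d=Rt.inv().apply(np.array(p)-s['position'])/.3; w=(Rt.inv()*G).as_rotvec()/np.radians(60)
    print(msg,'t',round(s['time'],2),'shift',d.round(3),'turn',w.round(3),'F',s['ft_force'].round(1),'grip',round(s['grip_width'],3),round(s['grip_force'],1))
_b=np.load('board.npz'); O,X,Y=_b['O'],_b['x'],_b['y']; BY=float(np.degrees(np.arctan2(X[1],X[0])))
W=lambda x,y,z:np.array([*(O+x*X+y*Y),z])
tb=lambda p:np.array([(p[:2]-O)@X,(p[:2]-O)@Y]).round(4)
E
python3 - <<'E'
from h import *
im=ctrl.get_image('top'); s=ctrl.get_image('side')
print('fin',tb(onz(im,210.8,154,.056)),'foot',tb(onz(im,211.1,158,.048)))
print('plate',tb(onz(im,253.3,174.2,.102)))
t=W(-.03,0,0); print(t)
plan((.434,-.3435,.20),-8.5)
v=np.vstack([cv2.resize(x['pixels'][b[1]:b[3],b[0]:b[2],::-1],(700,295),interpolation=cv2.INTER_CUBIC) for x,b in((im,(195,140,295,182)),(s,(170,160,290,210)))])
cv2.imwrite('pics/leg.png',v)
E
```

```text
fin [0.1258 0.0328] foot [0.1173 0.0306]
plate [ 0.0869 -0.0945]
[0.50771695 0.06804678 0.        ]
 t 0.4 shift [ 1.079 -0.67   0.075] turn [-0.     0.     0.406] F [ 0.2 -0.5  0.6] grip 1.003 0.0
```

View pics/leg.png

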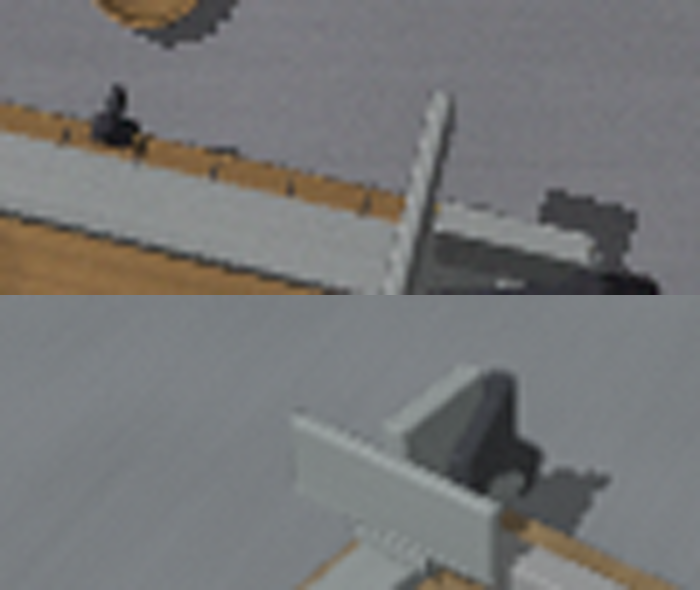

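The mark fin is at crop (118,105), board y ≈ 0.0315. The leg's plate stands at board y ≈ −0.0945, so the leg starts at ≈ −0.1165. I now move above the scraper.

Call:
jog_arm(moves=[0.08,-0.05,0,0,0,0.03,1,0.22,-0.14,0,0,0,0.09,1,0.38,-0.24,0,0,0,0.15,1,0.54,-0.34,0,0,0,0.22,1,0.69,-0.43,0,0,0,0.28,1,0.83,-0.52,0,0,0,0.34,1,0.94,-0.59,0,0,0,0.385,1,1.0,-0.63,0,0,0,0.406,1], newtons=30)

```text
time: 1.4
position: [0.4164, -0.3591, 0.2228]
tool_rot: [-3.133, 0.229, -0.001]
ft_force: [-0.1, -0.7, 0.3]
grip_width: 1.001
grip_force: 0.0
```

```bash
python3 - <<'E'
from h import *
plan((.434,-.3435,.030),-8.3)
print(ctrl.get_state()['position'])
E
```

```text
t 1.4 shift [ 0.05  -0.06   0.643] turn [-0.    -0.001 -0.001] F [-0.1 -0.7  0.3] grip 1.001 0.0
[ 0.41643692 -0.35908529  0.22283687]
```

Call:
jog_arm(moves=[0.03,-0.04,0.05,0,0,0,1,0.05,-0.06,0.15,0,0,0,1,0.05,-0.06,0.27,0,0,0,1,0.05,-0.06,0.39,0,0,0,1,0.05,-0.06,0.5,0,0,0,1,0.05,-0.06,0.58,0,0,0,1,0.05,-0.06,0.63,0,0,0,1,0.05,-0.06,0.642,0,0,0,1])

```text
time: 2.4
position: [0.4312, -0.3457, 0.0287]
tool_rot: [-3.132, 0.233, 0.003]
ft_force: [0.8, -0.6, -0.2]
grip_width: 0.997
grip_force: 0.0
```

Call:
jog_arm(moves=[0,0,0,0,0,0,0,0,0,0,0,0,0,-0.6,0,0,0,0,0,0,-1,0,0,0,0,0,0,-1,0,0,0,0,0,0,-1,0,0,0,0,0,0,-1,0,0,0,0,0,0,-1,0,0,0,0,0,0,-1])

```text
time: 3.4
position: [0.4321, -0.3458, 0.03]
tool_rot: [-3.133, 0.233, 0.0]
ft_force: [-0.2, -0.2, -0.0]
grip_width: 0.271
grip_force: 29.9
```

```bash
python3 - <<'E'
from h import *
print(ctrl.get_state()['position'])
plan((.434,-.3435,.030),-8.3)
E
```

```text
[ 0.43207235 -0.3457786   0.02996572]
 t 3.4 shift [ 0.005 -0.008 -0.   ] turn [-0.     0.    -0.003] F [-0.2 -0.2 -0. ] grip 0.271 29.9
```

Gripped: the opening is about 24 mm at 30 N. Next I lift to TCP z 0.17.

Call:
jog_arm(moves=[0,0,-0.03,0,0,0,-1,0,0,-0.09,0,0,0,-1,0,0,-0.17,0,0,0,-1,0,0,-0.26,0,0,0,-1,0,0,-0.35,0,0,0,-1,0,0,-0.42,0,0,0,-1,0,0,-0.46,0,0,0,-1,0,0,-0.47,0,0,0,-1])

```text
time: 4.4
position: [0.4324, -0.3462, 0.1721]
tool_rot: [3.132, -0.233, 0.002]
ft_force: [-0.2, -0.1, -2.0]
grip_width: 0.274
grip_force: 29.9
```

```bash
python3 - <<'E'
from h import *
print(W(-.025,-.055,.17),BY)
plan(W(-.025,-.055,.17),BY)
E
```

```text
[0.50051868 0.01329109 0.17      ] -12.683674812316895
 t 4.4 shift [ 0.048 -1.219  0.006] turn [ 0.001 -0.001  0.07 ] F [-0.2 -0.1 -2. ] grip 0.274 29.9
```

Call:
jog_arm(moves=[0.003,-0.06,0,0,0,0,-1,0.008,-0.18,0,0,0,0.01,-1,0.013,-0.32,0,0,0,0.02,-1,0.018,-0.47,0,0,0,0.03,-1,0.024,-0.62,0,0,0,0.04,-1,0.03,-0.77,0,0,0,0.05,-1,0.036,-0.9,0,0,0,0.06,-1,0.04,-1.0,0,0,0,0.07,-1])

```text
time: 5.4
position: [0.4873, -0.0474, 0.17]
tool_rot: [-3.122, 0.343, 0.003]
ft_force: [0.0, -0.6, -1.7]
grip_width: 0.276
grip_force: 29.9
```

```bash
python3 - <<'E'
from h import *
plan(W(-.025,-.055,.0715),BY)
E
```

```text
t 5.4 shift [-0.    -0.207  0.328] turn [-0.     0.002  0.002] F [ 0.  -0.6 -1.7] grip 0.276 29.9
```

Call:
jog_arm(moves=[0,-0.06,0,0,0,0,-1,0,-0.15,0,0,0,0,-1,0,-0.2,0.03,0,0,0,-1,0,-0.207,0.1,0,0,0,-1,0,-0.207,0.18,0,0,0,-1,0,-0.207,0.26,0,0,0,-1,0,-0.207,0.31,0,0,0,-1,0,-0.207,0.32,0,0,0,-1])

```text
time: 6.4
position: [0.5006, 0.0103, 0.0737]
tool_rot: [-3.122, 0.346, 0.004]
ft_force: [-0.0, 0.7, -1.3]
grip_width: 0.277
grip_force: 29.9
```

```bash
python3 - <<'E'
from h import *
plan(W(-.025,-.055,.0712),BY)
plan(W(-.025,.17,.0712),BY)
im=ctrl.get_image('top'); s=ctrl.get_image('side')
v=np.vstack([cv2.resize(x['pixels'][b[1]:b[3],b[0]:b[2],::-1],(600,300),interpolation=cv2.INTER_CUBIC) for x,b in((im,(130,150,290,230)),(s,(150,170,330,260)))])
cv2.imwrite('pics/wipe0.png',v)
E
```

```text
t 6.4 shift [-0.002 -0.01   0.008] turn [0.    0.003 0.001] F [-0.   0.7 -1.3] grip 0.277 29.9
 t 6.4 shift [-0.002 -0.76   0.008] turn [0.    0.003 0.001] F [-0.   0.7 -1.3] grip 0.277 29.9
```

View pics/wipe0.png

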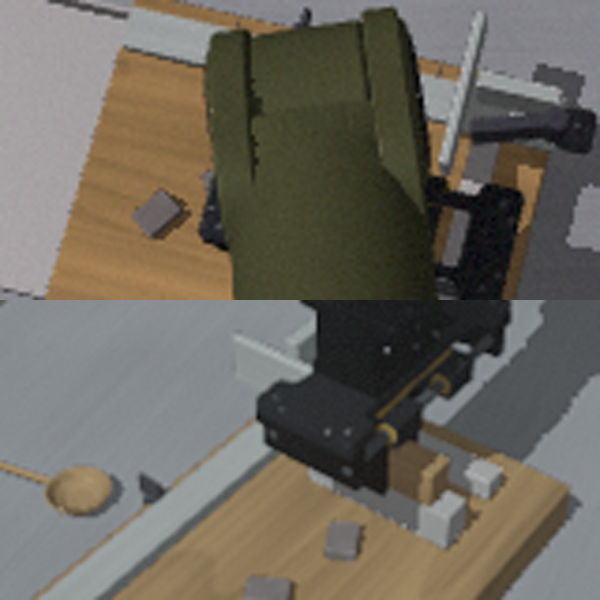

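Side view: the block stands on the board at crop (430,510), behind all the chips (nearest at (343,540)), and clear of the stop bar. I wipe towards +y.

Call:
jog_arm(moves=[-0.002,-0.01,0.006,0,0.003,0,-1,-0.002,-0.04,0.006,0,0.003,0,-1,-0.002,-0.09,0.006,0,0.003,0,-1,-0.002,-0.15,0.006,0,0.003,0,-1,-0.002,-0.21,0.006,0,0.003,0,-1,-0.002,-0.27,0.006,0,0.003,0,-1,-0.002,-0.33,0.006,0,0.003,0,-1,-0.002,-0.39,0.006,0,0.003,0,-1])

```text
time: 7.5
position: [0.5273, 0.1258, 0.0734]
tool_rot: [-3.122, 0.346, -0.006]
ft_force: [0.2, 0.2, -1.5]
grip_width: 0.275
grip_force: 29.9
```

```bash
python3 - <<'E'
from h import *
print(tb(ctrl.get_state()['position']))
plan(W(-.025,.175,.0715),BY)
E
```

```text
[-0.0235  0.0606]
 t 7.5 shift [-0.005 -0.381  0.006] turn [-0.    -0.003  0.001] F [ 0.2  0.2 -1.5] grip 0.275 29.9
```

Call:
jog_arm(moves=[-0.002,-0.05,0.004,0,0,0,-1,-0.004,-0.1,0.004,0,0,0,-1,-0.004,-0.15,0.004,0,0,0,-1,-0.004,-0.2,0.004,0,0,0,-1,-0.004,-0.25,0.004,0,0,0,-1,-0.004,-0.3,0.004,0,0,0,-1,-0.004,-0.35,0.004,0,0,0,-1,-0.004,-0.39,0.004,0,0,0,-1])

```text
time: 8.5
position: [0.5518, 0.2395, 0.0719]
tool_rot: [3.122, -0.347, 0.005]
ft_force: [0.9, -1.0, -1.6]
grip_width: 0.271
grip_force: 29.9
```

```bash
python3 - <<'E'
from h import *
print(tb(ctrl.get_state()['position']))
plan(W(-.025,.175,.0715),BY)
s=ctrl.get_image('side'); save(s,'tray.png',(90,190,330,370),3)
E
```

```text
[-0.0247  0.1769]
 t 8.5 shift [-0.001  0.006  0.001] turn [-0.    -0.003  0.   ] F [ 0.9 -1.  -1.6] grip 0.271 29.9
```

View pics/tray.png

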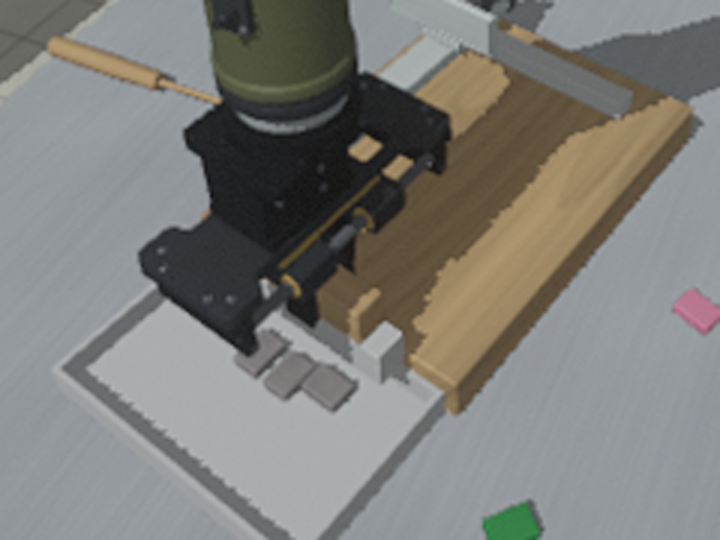

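All three chips lie in the tray, at crop (262,352), (290,375) and (327,385). I lift and carry the block back to a free spot on the table at (0.48, −0.25).

Call:
jog_arm(moves=[0,0,-0.04,0,0,0,-1,0,0,-0.12,0,0,0,-1,0,0.02,-0.2,0,0,0,-1,0,0.1,-0.26,0,0,0,-1,0,0.22,-0.28,0,0,0,-1,0,0.36,-0.28,0,0,0,-1,0,0.51,-0.28,0,0,0,-1,0,0.66,-0.28,0,0,0,-1])

```text
time: 9.55
position: [0.5074, 0.043, 0.1569]
tool_rot: [3.121, -0.349, 0.007]
ft_force: [0.7, 0.1, -2.5]
grip_width: 0.272
grip_force: 29.9
```

```bash
python3 - <<'E'
from h import *
plan((.48,-.25,.0303),BY)
E
```

```text
t 9.55 shift [0.125 0.973 0.423] turn [ 0.001 -0.004 -0.001] F [ 0.7  0.1 -2.5] grip 0.272 29.9
```

Call:
jog_arm(moves=[0.02,0.14,0,0,0,0,-1,0.04,0.28,0,0,0,0,-1,0.06,0.43,0,0,0,0,-1,0.08,0.58,0,0,0,0,-1,0.1,0.72,0,0,0,0,-1,0.115,0.85,0.03,0,0,0,-1,0.125,0.94,0.09,0,0,0,-1,0.125,0.973,0.17,0,0,0,-1])

```text
time: 10.55
position: [0.4799, -0.2513, 0.106]
tool_rot: [3.119, -0.354, 0.008]
ft_force: [0.7, -0.0, -1.1]
grip_width: 0.276
grip_force: 29.9
```

```bash
python3 - <<'E'
from h import *
plan((.48,-.25,.0303),BY)
E
```

```text
t 10.55 shift [-0.002 -0.005  0.252] turn [ 0.002 -0.005 -0.004] F [ 0.7 -0.  -1.1] grip 0.276 29.9
```

Call:
jog_arm(moves=[0,0,0.04,0,-0.002,0,-1,0,0,0.1,0,-0.004,0,-1,0,0,0.16,0,-0.005,0,-1,0,0,0.2,0,-0.005,0,-1,0,0,0.225,0,-0.005,0,-1,0,0,0.24,0,-0.005,0,-1,0,0,0.25,0,-0.005,0,-1,0,0,0.25,0,-0.005,0,-1])

```text
time: 11.55
position: [0.4809, -0.2481, 0.0303]
tool_rot: [3.122, -0.347, -0.002]
ft_force: [0.1, 0.6, -1.2]
grip_width: 0.274
grip_force: 29.9
```

```bash
python3 - <<'E'
from h import *
plan((.48,-.25,.0303),BY)
E
```

```text
t 11.55 shift [-0.001  0.007  0.   ] turn [ 0.     0.001 -0.   ] F [ 0.1  0.6 -1.2] grip 0.274 29.9
```

Call:
jog_arm(moves=[0,0,0.002,0,0,0,-1,0,0,0.002,0,0,0,-0.2,0,0,0.002,0,0,0,0.4,0,0,0.002,0,0,0,1,0,0,0.002,0,0,0,1,0,0,0.002,0,0,0,1,0,0,0.002,0,0,0,1,0,0,0.002,0,0,0,1])

```text
time: 12.55
position: [0.4806, -0.2479, 0.0294]
tool_rot: [-3.122, 0.347, 0.003]
ft_force: [-0.3, -0.5, 0.8]
grip_width: 0.958
grip_force: 0.0
```

Call:
jog_arm(moves=[0,0,-0.04,0,0,0,1,0,0,-0.12,0,0,0,1,0,0,-0.22,0,0,0,1,0,0,-0.32,0,0,0,1,0,0,-0.42,0,0,0,1,0,0,-0.5,0,0,0,1,0,0,-0.56,0,0,0,1,0,0,-0.58,0,0,0,1])

```text
time: 13.55
position: [0.4815, -0.2482, 0.2049]
tool_rot: [3.122, -0.347, -0.0]
ft_force: [0.3, -0.2, -0.4]
grip_width: 1.0
grip_force: 0.0
```

```bash
python3 - <<'E'
from h import *
# leg start pointer y -0.1165 ; grip point leg (0,5)->go 4mm further back
p=W(.09,-.1165+.001,.066); print(p, np.hypot(*p[:2]))
plan((*p[:2],.20),BY+90,'+90'); plan((*p[:2],.20),BY-90,'-90')
print(ctrl.get_state()['joint_positions'].round(2))
E
```

```text
[ 0.59942847 -0.07098289  0.066     ] 0.6036166556365788
+90 t 13.55 shift [ 0.254 -0.663  0.016] turn [ 0.0e+00  1.0e-03 -1.5e+00] F [ 0.3 -0.2 -0.4] grip 1.0 0.0
-90 t 13.55 shift [ 0.254 -0.663  0.016] turn [ 1.0e-03 -0.0e+00  1.5e+00] F [ 0.3 -0.2 -0.4] grip 1.0 0.0
[ 0.78  0.12 -0.38  1.74  0.05  1.29 -1.4 ]
```

Call:
jog_arm(moves=[0.02,-0.05,0,0,0,-0.08,1,0.05,-0.13,0,0,0,-0.2,1,0.09,-0.23,0,0,0,-0.34,1,0.13,-0.34,0,0,0,-0.48,1,0.17,-0.45,0,0,0,-0.62,1,0.21,-0.55,0,0,0,-0.76,1,0.24,-0.63,0,0,0,-0.9,1,0.254,-0.663,0,0,0,-1.0,1])

```text
time: 14.55
position: [0.5991, -0.0684, 0.2023]
tool_rot: [-2.871, -1.268, 0.004]
ft_force: [0.1, 0.1, -0.7]
grip_width: 0.998
grip_force: 0.0
```

```bash
python3 - <<'E'
from h import *
plan(W(.09,-.1155,.20),BY+90)
E
```

```text
t 14.55 shift [-0.006  0.007  0.008] turn [-0.004 -0.    -0.494] F [ 0.1  0.1 -0.7] grip 0.998 0.0
```

Call:
jog_arm(moves=[0,0,0,-0.001,0,-0.1,1,-0.003,0.003,0,-0.002,0,-0.22,1,-0.006,0.007,0,-0.004,0,-0.34,1,-0.006,0.007,0,-0.004,0,-0.44,1,-0.006,0.007,0,-0.004,0,-0.494,1,-0.006,0.007,0,-0.004,0,-0.494,1,-0.006,0.007,0,-0.004,0,-0.494,1,-0.006,0.007,0,-0.004,0,-0.494,1])

```text
time: 15.55
position: [0.5992, -0.0734, 0.2031]
tool_rot: [2.459, 1.953, 0.0]
ft_force: [0.3, -0.2, 0.0]
grip_width: 0.999
grip_force: 0.0
```

```bash
python3 - <<'E'
from h import *
plan(W(.09,-.1155,.0665),BY+90)
im=ctrl.get_image('top'); s=ctrl.get_image('side')
v=np.vstack([cv2.resize(x['pixels'][b[1]:b[3],b[0]:b[2],::-1],(600,300),interpolation=cv2.INTER_CUBIC) for x,b in((im,(200,140,300,190)),(s,(190,110,310,170+0)))])
cv2.imwrite('pics/leg1.png',v)
# predicted side-view pixels (crop) of plate corners & post top
for nm,q in(('plate+x top',W(.145,-.0905,.102)),('plate-x top',W(.035,-.0905,.102)),('plate-x bot',W(.035,-.0905,.060))):
    u,w=proj(s,q); print(nm,((u-190)*5).__round__(1),300+round((w-110)*5,1))
E
```

```text
t 15.55 shift [ 0.008 -0.002  0.455] turn [ 0.001  0.001 -0.007] F [ 0.3 -0.2  0. ] grip 0.999 0.0
plate+x top 146.8 649.4
plate-x top 319.5 729.7
plate-x bot 319.4 795.1
```

View pics/leg1.png

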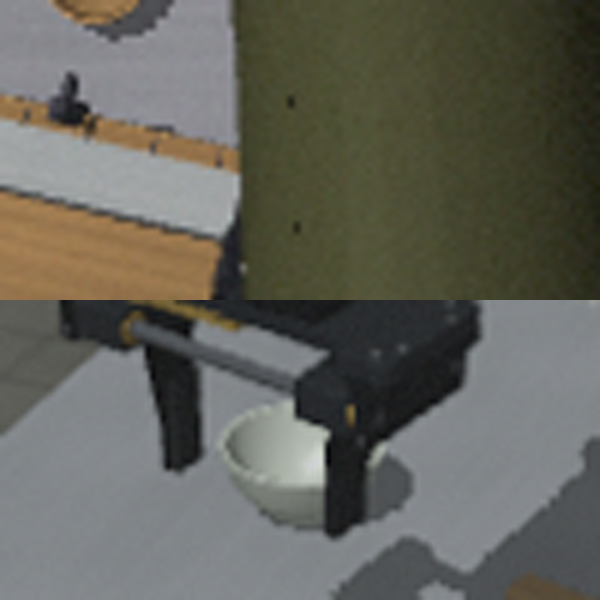

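The fingers straddle the line of the leg and the view is clear; the plate matches my estimate within about 2 mm. I descend 4 mm short of the grip point.

Call:
jog_arm(moves=[0.004,0,0.03,0,0,-0.007,1,0.004,-0.002,0.09,0,0,-0.007,1,0.004,-0.002,0.17,0,0,-0.007,1,0.004,-0.002,0.26,0,0,-0.007,1,0.004,-0.002,0.34,0,0,-0.007,1,0.004,-0.002,0.41,0,0,-0.007,1,0.004,-0.002,0.445,0,0,-0.007,1,0.004,-0.002,0.45,0,0,-0.007,1])

```text
time: 16.65
position: [0.5988, -0.0723, 0.0675]
tool_rot: [2.451, 1.963, -0.001]
ft_force: [-0.6, 0.1, 0.6]
grip_width: 0.997
grip_force: 0.0
```

```bash
python3 - <<'E'
from h import *
print(tb(ctrl.get_state()['position']))
plan(W(.09,.0315+.008,.067),BY+90)
E
```

```text
[ 0.0897 -0.1169]
 t 16.65 shift [0.521 0.001 0.001] turn [0.001 0.001 0.001] F [-0.6  0.1  0.6] grip 0.997 0.0
```

Call:
jog_arm(moves=[0.03,0,0,0,0,0,1,0.09,0,0,0,0,0,1,0.17,0,0,0,0,0,1,0.25,0,0,0,0,0,1,0.33,0,0,0,0,0,1,0.4,0,0,0,0,0,1,0.45,0,0,0,0,0,1,0.48,0,0,0,0,0,1])

```text
time: 17.65
position: [0.6315, 0.0685, 0.0689]
tool_rot: [2.45, 1.961, 0.001]
ft_force: [-0.9, -5.4, 3.1]
grip_width: 1.001
grip_force: 2.6
```

```bash
python3 - <<'E'
from h import *
print(tb(ctrl.get_state()['position']))
plan(W(.09,.040,.067),BY+90)
im=ctrl.get_image('top'); s=ctrl.get_image('side')
v=np.vstack([cv2.resize(x['pixels'][b[1]:b[3],b[0]:b[2],::-1],(600,300),interpolation=cv2.INTER_CUBIC) for x,b in((im,(170,140,270,190)),(s,(160,190,280,250)))])
cv2.imwrite('pics/leg2.png',v)
E
```

```text
[0.0906 0.0276]
 t 17.65 shift [ 0.041 -0.002  0.006] turn [0.003 0.002 0.001] F [-0.9 -5.4  3.1] grip 1.001 2.6
```

View pics/leg2.png

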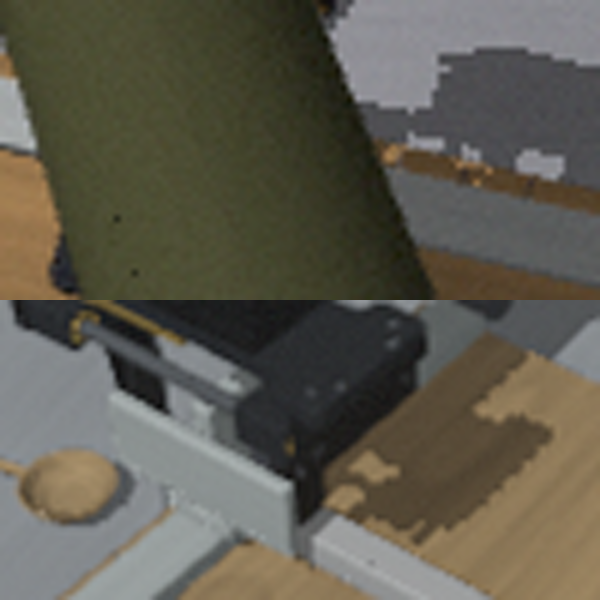

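Top view: the arm hides the pointer. Side view: the fingers push the plate (−x top corner at crop (293,485), +x top corner at (112,390)), with 5.4 N spring reaction. The fin is hidden behind the plate, so I compare the plate with the mark in the same side camera by numbers.

```bash
python3 - <<'E'
from h import *
s=ctrl.get_image('side')
for nm,u,v,z in(('-x top',218.6,227,.102),('+x top',182.6,208.3,.102),('-x bot',218.6,241,.060)): print(nm,tb(onz(s,u,v,z)))
# before the push, same corners (from leg.png)
for nm,u,v in(('-x top0',255.2,196.9),('+x top0',220.6,180.1)): print(nm,tb(onz(s,u,v,.102)))
a=cv2.imread('pics/side0.png'); a=cv2.resize(a,(512,384),interpolation=cv2.INTER_AREA)
print(a[218:234,186:204].max(2))
for y in(.0275,.0315,.0355): print([np.round(proj(s,W(x,y,z)),1) for x,z in((.112,.056),(.132,.056),(.112,.044),(.132,.044))])
g=cv2.cvtColor(s['pixels'],cv2.COLOR_RGB2GRAY)
print(g[220:234,212:224]); print(g[204:214,178:190])
E
```

```text
-x top [0.033  0.0427]
+x top [0.1411 0.0448]
-x bot [0.0338 0.0455]
-x top0 [ 0.0303 -0.0894]
+x top0 [ 0.1418 -0.0917]
[[133 133 132 133 132 132 132 133 134 134 132 130 133 134 134 132 132 131]
 [132 133 134 133 131 132 133 134 133 133 131 131 133 133 134 132 131 130]
 [133 133 133 133 131 131 134 135 134 133 131 134 133 133 133 132 133 132]
 [134 132 133 133 133 128 121 127 133 135 133 135 135 134 133 133 133 134]
 [135 134 132 133 130 113  85  94 118 133 135 137 135 133 133 134 134 129]
 [134 133 132 134 129 103  64  67  88 108 124 136 135 134 134 134 126 123]
 [116 133 133 134 133 110  62  61  64  72  93 114 130 138 137 127 125 130]
 [104 132 134 134 134 116  64  59  62  63  67  78 109 134 129 125 129 134]
 [ 90 117 134 135 133 117  70  60  62  63  59  55  71  94 100 115 136 141]
 [ 95 122 133 132 132 123  95  71  62  62  61  53  47  70 105 130 146 146]
 [106 131 132 131 133 131 118  90  73  68  63  55  62 103 139 146 146 146]
 [122 132 132 131 134 135 120  85  71  69  66  70 102 135 148 148 146 145]
 [131 132 131 131 134 137 118  74  61  67  90 119 138 147 147 145 145 145]
 [13
[... 1026 characters left out ...]
45 143 127  87  49  26  29  29  23]
 [143 142 143 146 144 126  86  57  25  28  26  34]
 [142 142 143 144 143 128  88  65  22  28  38  67]
 [142 144 143 144 144 129  95  75  25  36  66  93]]
[[137 139 140 136 108  22  25  35  38  28  31  35]
 [138 139 137 139 125  57  26  31  36  33  32  32]
 [137 137 138 138 127  68  27  34  36  35  29  33]
 [137 137 137 137 131  91  25  27  35  33  30  28]
 [137 135 136 140 147 148 127  86  34  30  28  30]
 [137 137 137 148 168 171 159 151 136  78  25  25]
 [137 138 136 145 161 163 171 172 162 149 133  73]
 [137 138 137 139 146 148 157 164 172 171 161 146]
 [137 138 137 140 141 142 144 148 159 165 171 165]
 [137 137 137 138 137 142 141 142 144 151 157 164]]
```

The plate face puts the leg at y ≈ 0.0185 and the fin at ≈ 0.0315 in the side view, both agreeing with the top view and the TCP. I push the last 12.5 mm and pause.

Call:
jog_arm(moves=[0.01,-0.002,0.002,0,0,0,1,0.02,-0.002,0.003,0,0,0,1,0.03,-0.002,0.003,0,0,0,1,0.038,-0.002,0.003,0,0,0,1,0.042,-0.002,0.003,0,0,0,1,0.042,-0.002,0.003,0,0,0,1,0.042,-0.002,0.003,0,0,0,1,0.042,-0.002,0.003,0,0,0,1])

```text
time: 18.8
position: [0.6331, 0.0796, 0.0674]
tool_rot: [2.451, 1.961, 0.0]
ft_force: [-0.5, -4.9, 2.9]
grip_width: 0.998
grip_force: 2.5
```

```bash
python3 - <<'E'
from h import *
print(tb(ctrl.get_state()['position']))
plan(W(.09,.040,.067),BY+90)
s=ctrl.get_image('side'); g=cv2.cvtColor(s['pixels'],cv2.COLOR_RGB2GRAY).astype(float)
for y in(.0275,.0315,.0355): print(y,[np.round(proj(s,W(x,y+.026,.102)),1) for x in(.035,.06,.145)])
for u in(180,190,195,200): print(u,[int(k) for k in g[205:236,u]])
E
```

```text
[0.0898 0.0388]
 t 18.8 shift [0.004 0.001 0.001] turn [0.002 0.002 0.   ] F [-0.5 -4.9  2.9] grip 0.998 2.5
0.0275 [array([214.6, 229.4]), array([206.1, 224.7]), array([178.7, 209.6])]
0.0315 [array([213.4, 230.4]), array([204.9, 225.7]), array([177.5, 210.6])]
0.0355 [array([212.2, 231.5]), array([203.6, 226.7]), array([176.2, 211.5])]
180 [26, 23, 20, 56, 84, 139, 163, 168, 156, 142, 142, 143, 144, 145, 151, 150, 146, 143, 138, 132, 137, 136, 132, 131, 125, 106, 85, 81, 82, 127, 141]
190 [93, 88, 92, 75, 75, 79, 77, 63, 54, 37, 121, 156, 171, 164, 149, 144, 145, 146, 143, 143, 144, 144, 144, 144, 144, 143, 147, 149, 140, 129, 138]
195 [141, 143, 117, 86, 88, 85, 83, 113, 142, 139, 129, 140, 137, 150, 160, 173, 162, 146, 143, 145, 146, 144, 144, 145, 145, 142, 142, 140, 150, 154, 151]
200 [131, 141, 138, 137, 148, 112, 81, 89, 84, 73, 84, 91, 92, 91, 90, 95, 143, 163, 172, 160, 145, 146, 145, 145, 144, 144, 145, 143, 142, 141, 154]
```

The TCP gives a leg y of ≈ 0.030 and the side view ≈ 0.032, against the mark at 0.0315, so the leg is held at the mark with the lever open. Now I squeeze.

Call:
jog_arm(moves=[0.002,0,0,0,0,0,0.6,0.002,0,0,0,0,0,0.2,0.002,0,0,0,0,0,-0.2,0.002,0,0,0,0,0,-0.6,0.002,0,0,0,0,0,-1,0.002,0,0,0,0,0,-1,0.002,0,0,0,0,0,-1,0.002,0,0,0,0,0,-1], newtons=35)

```text
time: 19.85
position: [0.6336, 0.0797, 0.0657]
tool_rot: [2.451, 1.96, 0.001]
ft_force: [4.6, -5.7, -7.4]
grip_width: 0.287
grip_force: 38.6
```

```bash
python3 - <<'E'
from h import *
print(tb(ctrl.get_state()['position']),ctrl.get_state()['grip_width']*87)
plan(W(.09,.0395,.067),BY+90)
s=ctrl.get_image('side'); g=cv2.cvtColor(s['pixels'],cv2.COLOR_RGB2GRAY)
im=ctrl.get_image('top')
for u in(180,190,195,200): print(u,[int(k) for k in g[205:236,u]])
v=np.vstack([cv2.resize(x['pixels'][b[1]:b[3],b[0]:b[2],::-1],(600,300),interpolation=cv2.INTER_CUBIC) for x,b in((im,(130,140,270,210)),(s,(100,190,280,280)))])
cv2.imwrite('pics/end.png',v)
E
```

```text
[0.0902 0.039 ] 24.936431940384292
 t 19.85 shift [ 0.002 -0.001 -0.004] turn [ 0.002  0.002 -0.   ] F [ 4.6 -5.7 -7.4] grip 0.287 38.6
180 [46, 42, 36, 86, 130, 153, 163, 168, 156, 142, 143, 143, 145, 144, 151, 151, 145, 142, 139, 134, 138, 138, 133, 130, 125, 107, 83, 80, 82, 126, 143]
190 [40, 77, 92, 88, 64, 31, 27, 22, 24, 23, 118, 156, 172, 165, 149, 143, 144, 145, 144, 144, 145, 143, 144, 145, 146, 145, 147, 149, 141, 128, 137]
195 [24, 38, 44, 44, 47, 49, 43, 40, 42, 45, 43, 37, 67, 143, 162, 173, 163, 146, 144, 146, 145, 145, 143, 144, 144, 142, 142, 142, 152, 154, 154]
200 [93, 86, 57, 42, 45, 47, 45, 47, 49, 42, 43, 42, 43, 40, 58, 85, 144, 165, 173, 158, 145, 145, 145, 146, 144, 144, 143, 143, 142, 142, 154]
```

View pics/end.png

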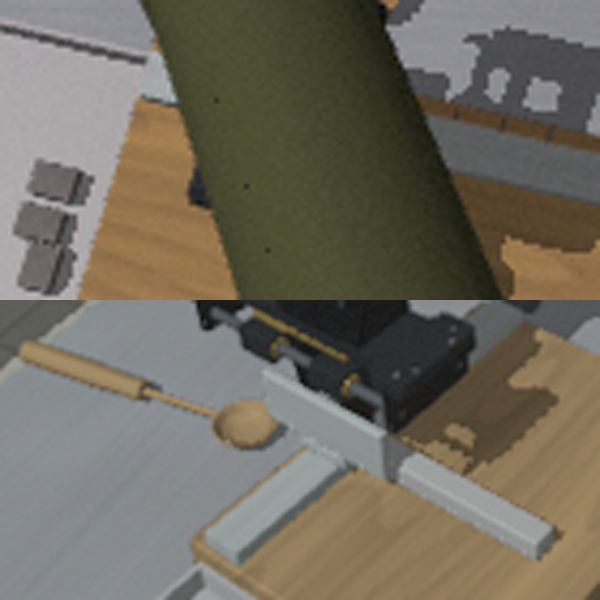

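The last picture shows the chips in the tray at crop (56,182), (44,222) and (44,268). The plate has not moved, and the fingers are closed on post and lever (about 25 mm opening, 39 N), with the spring force of about 6 N still on the plate. All estimates agree within 3 mm, so I hand in.

```bash
python3 -c "
from bench import ctrl
print(ctrl.close_job())"
```

```text
the job is handed in; nothing more can be done
None
```

I handed the job in at about 20 s of the 72 s allowed, but the hand-in call returned no verdict. The chips are in the tray and the scraper block is back on the table. The leg is held within about 3 mm of the mark (TCP and side view; the arm hid the pointer itself), with the lever squeezed shut at about 39 N.

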